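# Scoop the nylon spacers into the indexed bay of the parts turntable

## Task

Turn the blue parts turntable anticlockwise (seen from above) by its upright post until it is hard against its stop, with the empty yellow bay at the yellow pointer. Then scoop all three white nylon spacers out of the green tray with the aluminium scoop and tip them into the yellow bay; they are degreased, so the gripper itself must never touch them. Finish with the turntable still at its stop and the scoop set down level on the bare counter and let go, leaving the other parts on the counter alone.

Things in the scene. Friction and masses are not known exactly. Their poses are not given: they have to be found in the camera images.
- scoop: aluminium parts scoop with a red handle, 210 mm long overall. Origin under the centre of the pan, x towards the nose, z up. Pan 100 x 100 mm, floor 2 mm thick; side walls 32 mm high from the rear to 30 mm short of the front lip; rear wall 40 mm high; open front. Handle: a bar 24 mm wide (y), 26 mm high (z 47 to 73), from x = -60 to x = -160 mm; about 0.2 kg. It lies on the counter
- scoop_grip (a point): the middle of the red handle, at x = -100, z = 60 mm of the scoop
- scoop_lip (a point): the middle of the scoop's front lip at its underside, x = +50, z = 0 of the scoop; axes as the scoop
- tray: green steel tray screwed to the counter, outside 310 (x) x 135 (y) x 35 mm high, walls and floor 5 mm thick (inside 300 x 125 mm). Origin under its centre; the spacers lie in its +x half and there is room for the scoop in its -x half
- spacer0: white nylon spacer, a roller 28 mm in diameter and 60 mm long, slippery, about 35 g, lying in the tray. Origin at its centre, its axis along y
- spacer1: white nylon spacer, a roller 28 mm in diameter and 60 mm long, slippery, about 35 g, lying in the tray. Origin at its centre, its axis along y
- spacer2: white nylon spacer, a roller 28 mm in diameter and 60 mm long, slippery, about 35 g, lying in the tray. Origin at its centre, its axis along y
- turntable (a joint): angle of the turntable in rad; it grows anticlockwise seen from above, the index stop is at 1.60; it starts between 0 and 0.7. Stiff to turn (about 0.3 N m), stays where it is left
- turn_axis (a point): the turntable's axis, at the top of the blue disc (disc 320 mm in diameter, its top 32 mm above the counter). Axes of the fixed base: at the stop the yellow bay points along this frame's -y, where a yellow pointer 28 mm high stands 170 mm from the axis
- bay (a point): centre of the floor of the empty yellow bay, 67 mm from the turntable's axis; x points outward from the axis, z up. Inside the bay is 129 (x) x 150 (y) mm; outer walls 45 mm high, 4 mm thick; on the inner side (at x = -64) a steel divider 85 mm high separates it from the grey bay with bearings
- post (a point): top of the turntable's upright push post, steel with a red cap, 22 mm in diameter, standing 78 mm above the disc, 135 mm from the axis
- fan: chipped aluminium alternator fan, 128 mm in diameter, 20 mm high, lying on the counter; origin under its centre; leave it alone
- bearing: bronze-coloured ball bearing, 62 mm in diameter, 18 mm high, on the counter; origin under its centre; leave it alone
- key: steel woodruff key, 60 mm long along its x, 24 mm along y, 12 mm thick, lying flat; leave it alone
- pulley: dark steel pulley, 70 mm in diameter, 34 mm high; origin under its centre; leave it alone
- wrench: steel wrench, 180 mm long along its x, flat on the counter; leave it alone
Not all that is in view belongs to the job. Leave any red look-alike of the spacer1 alone. Leave any red look-alike of the spacer2 alone.

How it is judged (in metres and radians):
On the way, in this order (a step that is already met when the one before it is completed fails the run):
1. the turntable is turned to its index stop (within 0.06 rad) (value of joint turntable above 1.54 rad), for 0.3 s.
2. at least one spacer rides in the scoop, lifted clear of the tray (spacer centre above 70 mm), the turntable still at its stop (((x of spacer0 in the frame of scoop between -0.052 and 0.055 m and y of spacer0 in the frame of scoop between -0.055 and 0.055 m and z of spacer0 in the frame of scoop between 0.005 and 0.06 m and height (world z) of spacer0 above 0.07 m) or (x of spacer1 in the frame of scoop between -0.052 and 0.055 m and y of spacer1 in the frame of scoop between -0.055 and 0.055 m and z of spacer1 in the frame of scoop between 0.005 and 0.06 m and height (world z) of spacer1 above 0.07 m) or (x of spacer2 in the frame of scoop between -0.052 and 0.055 m and y of spacer2 in the frame of scoop between -0.055 and 0.055 m and z of spacer2 in the frame of scoop between 0.005 and 0.06 m and height (world z) of spacer2 above 0.07 m)) and value of joint turntable above 1.54 rad), for 0.3 s.
At the end, for the whole second after the job is handed in: All three spacers lie at rest inside the yellow bay (centres within its walls and no higher than 60 mm over its floor), the turntable is within 0.06 rad of its index stop, and the scoop lies at rest on the counter, right way up (underside within 4 mm of the counter, tilt under 0.08 rad) (x of spacer0 in the frame of bay between -0.062 and 0.065 m and y of spacer0 in the frame of bay between -0.075 and 0.075 m and z of spacer0 in the frame of bay between 0 and 0.06 m and linear speed of each of spacer0, spacer1, spacer2, scoop below 0.02 m/s and x of spacer1 in the frame of bay between -0.062 and 0.065 m and y of spacer1 in the frame of bay between -0.075 and 0.075 m and z of spacer1 in the frame of bay between 0 and 0.06 m and x of spacer2 in the frame of bay between -0.062 and 0.065 m and y of spacer2 in the frame of bay between -0.075 and 0.075 m and z of spacer2 in the frame of bay between 0 and 0.06 m and value of joint turntable above 1.54 rad and height (world z) of scoop between -0.004 and 0.004 m and angle between scoop's own z axis and vertical below 0.08 rad); the robot touches nothing.
It fails at once if the gripper or arm touches a spacer (over 0.5 N) (contact force between any of the fingers, the arm and spacer0 above 0.5 N or contact force between any of the fingers, the arm and spacer1 above 0.5 N or contact force between any of the fingers, the arm and spacer2 above 0.5 N).
It fails at once if the fan, bearing, woodruff key, pulley or wrench is moved by more than 20 mm (distance of any of fan, bearing, key, pulley, wrench from where it was at the start of the episode above 0.02 m).
It also fails if it takes over 72 s, if anything falls off the work surface, if the arm or the gripper's body presses on something with over 40 N, if the wrist force passes 120 N, or if a joint passes its speed limit or range.

## Robot

A 7-joint arm with a two-finger parallel gripper is mounted at the origin on the work surface. World frame = base frame: x ahead of the robot, y to its left, z up, the work surface at z = 0. Lengths are in mm, angles in degrees, forces in N, time in s.
With the tool pointing down it reaches from about 400 to 925 mm from the base axis. Payload 5.6 kg.
Tool frame: the origin (TCP) lies at the very end of the fingers, on their centre line; the grasp point (between the pads) lies 19 mm behind it (manip.tcp_to_grasp is the z of the grasp point in the tool frame, in mm); z points along the fingers, y is the line along which they close (so a half turn about z gives the same grasp; the last joint's range is limited). The gripper opens to 85 mm and grips with 20 to 120 N. Pads are 22 mm wide; open, the fingers measure 114 mm over their backs; the gripper's body (76 mm by 85 mm) begins 54 mm behind the grasp point. The pads swing forward as they close: fully open they stand 13 mm farther back than shut.
Start: joints at [-68.01, 26.786, -0.665, 91.828, 0.344, 61.387, -3.226], TCP at [269.114, 591.681, 231.29] pointing down, gripper open.
Joint ranges: [-144.91, 144.91], [-17.63, 115.5], [-89.93, 88.59], [15.96, 139.68], [-74.01, 254.01], [8.47, 105.57], [-167.45, 167.45]. Speed limits (degrees/s): [147.25, 147.25, 180, 180, 180, 180, 180].

## Interface

Orientations are given as a 3x3 rotation matrix whose columns are the frame's x, y, z axes.
In Python, from bench import status, optics, manip gives the robot as it stands.
- The arm moves only by the tool carry_out, never from a script. Its arguments are lists of equal length, an entry for each row: "hand": the opening, from 0 (shut) to 1 (fully open); "slide": the shift along the tool's x, y, z each as a share of 0.4 m, from -1 to 1, a list of three; "yaw": the turn about the tool's z as a share of 180 degrees, from -1 to 1. A call has 1 to 12 rows; each row is the pose to reach, as a shift and turn from the pose commanded when the call began, along the tool's axes at that moment, turning the shorter way round; what a row does not reach only later rows make up. A row lasts 1/8 s, in which the tool goes at most 62.5 mm and 10.7 degrees, less where a joint would pass 70% of its speed; a pose out of reach is approached as far as the arm can. A call with a number of a shift or a turn outside -1 to 1 is refused whole. A call with a gripper value outside its range is refused whole. The fingers move at their own pace and stop on an object; the grip force is fixed at half the most. Time passes only in rows, so rows that repeat a pose let the fingers close. It gives the time, the measured TCP pose, the force, the opening and the grip force at its end, in the units of the state.
- status.observe(): the state, without advancing time (a new reading comes with each control period).
- optics.read_camera(name): name is "scene" or "top" or "wrist"; returns a dict with "frame" (400x640x3 uint8, red, green, blue), "fx", "fy", "cx", "cy" (pixels), "dist" ([k1, k2, p1, p2, k3] as OpenCV has them; the pictures are not rectified), "xyz" and "orientation" of the camera in the world; the wrist camera has in their place "T_tool_cam" (4x4, takes a point from camera to tool coordinates, whose origin is the TCP and whose axes are the flange's). Camera axes: x right, y down, z forward; pixel columns grow to the right and rows downward; lengths in mm; the calibration is good to about 2 mm. A picture is of the moment at which its call begins: read the wrist's pose just before it. There is no depth.
- manip.sign_off(): hands the job in; it is judged then, once.
Trained networks look in the newest picture that a camera, given by its name, has taken for a name from the list of things; names that differ only in an ending like _2 or _b are one class to them, and where a whole thing is asked for, a point or a joint stands for the part that bears it (a point fixed in the world has none). Each returns a list of dicts, best first, with "confidence" (0 to 1); they miss things now and then, are a little off and sometimes report something else, mostly with a low value. They report only what shows in the picture. A call takes as long as a camera call. They do not tell look-alikes from the thing itself.
- optics.masks_of(camera, label): "pixels" (400x640 bool, what is visible of it) and "bbox" ([left, top, width, height] in pixels, round what is visible of it).
The state is a dict: "time_s": time; "joint_positions": joint angles; "joint_velocities": joint speeds; "effort": joint torques, N m; "eef_pos": TCP position; "eef_rot": TCP orientation; "wrist_force": force on the tool from outside, world axes, zero at the start; "moment": the same for the moment, N m; "finger_gap": finger opening in mm; "grip_force": force on a finger pad.
Only numpy, scipy, OpenCV 4.12 (cv2) and the standard library are available. Lean on these libraries where they do the work, as an engineer would, in place of code of your own. Each camera call takes 0.05 s, during which the arm holds its last target. There are 200 camera calls.

## Working session

There is one attempt and no reset: what is moved stays moved. The work goes in short steps, Python scripts to look and compute and a tool call to move; the robot and the scene stay as the last step left them, time stands still between calls to the robot, and variables do not carry over. Pictures are saved under pics/ and viewed, at most 10 in all, crops included, and the job is handed in when it is done.

Besides the shell and the picture viewer there is one more tool, called as a command line: name --pt "numbers of a row" for each row, then --argument value for the rest. carry_out: Moves the arm, as the interface text tells. Shift numbers are shares of 0.4 m and turn numbers shares of 180 degrees, none past 1 either way. Its arguments: {"type":"object","properties":{"hand":{"type":"array"},"slide":{"type":"array"},"yaw":{"type":"array"}},"required":["hand","slide","yaw"]}

```bash
mkdir -p pics; ls; python3 - <<'E'
from bench import status, optics, manip
import cv2
s=status.observe(); print(s['time_s'],s['eef_pos'],s['eef_rot'],s['finger_gap'],manip.tcp_to_grasp)
for n in ['scene','top']:
    c=optics.read_camera(n); cv2.imwrite(f'pics/{n}0.png',c['frame'][:,:,::-1])
    print(n,{k:v for k,v in c.items() if k!='frame'})
c=optics.read_camera('wrist'); print(c['T_tool_cam'],c['fx'])
E
```

```text
pics
0.0 [268.89410937 591.15196771 230.32336669] [[-9.10278911e-01  4.13995037e-01 -6.42396630e-04]
 [ 4.13995520e-01  9.10277351e-01 -1.68918240e-03]
 [-1.14554030e-04 -1.80357645e-03 -9.99998367e-01]] 85.45676469602714 -18.700000000000003
scene {'fx': 390.3152508924821, 'fy': 390.3152508924821, 'cx': 325.67229538091874, 'cy': 196.41838902738533, 'dist': array([0.00713959, 0.        , 0.        , 0.        , 0.        ]), 'xyz': array([1022.60132812, -439.85463523, 1066.80899734]), 'orientation': array([[ 0.76024476,  0.53084973, -0.37446826],
       [ 0.64954712, -0.63072213,  0.42459173],
       [-0.01079101, -0.56602841, -0.8243151 ]])}
top {'fx': 414.7794676633937, 'fy': 414.7794676633937, 'cx': 319.45960789800205, 'cy': 195.75633605631262, 'dist': array([-0.0515235,  0.       ,  0.       ,  0.       ,  0.       ]), 'xyz': array([ 421.05110383,   57.1295572 , 1578.29579929]), 'orientation': array([[ 1.08879552e-02, -9.94512544e-01,  1.04049280e-01],
       [-9.99940199e-01, -1.09354965e-02,  1.13558533e-04],
       [ 1.02489515e-03, -1.04044295e-01, -9.94572136e-01]])}
[[ 3.87154228e-04 -9.54140734e-01 -2.99358162e-01  7.60679674e+01]
 [ 9.99999797e-01  2.17688708e-04  5.99444104e-04  1.24112671e+00]
 [-5.06787147e-04 -2.99358333e-01  9.54140625e-01 -1.42908065e+02]
 [ 0.00000000e+00  0.00000000e+00  0.00000000e+00  1.00000000e+00]] 276.535390492931
```

View pics/scene0.png

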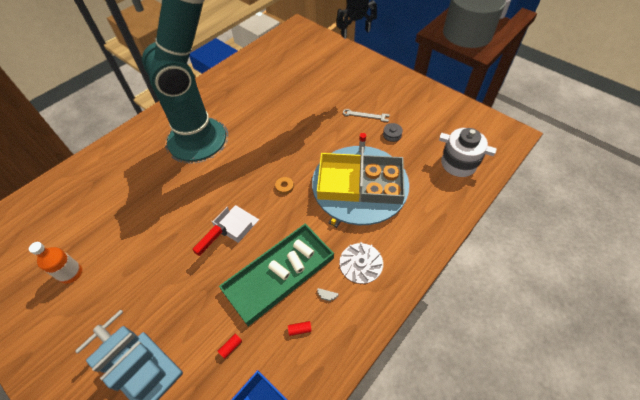

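View pics/top0.png

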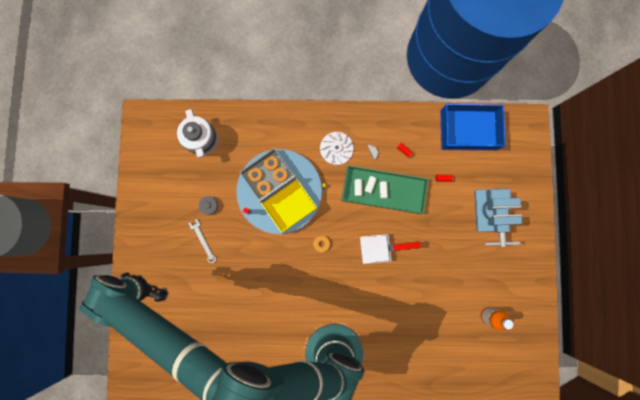

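Scene: turntable at about (360,183) in scene and (280,191) in top, with the post cap at (247,211) top. Tray is at (386,190) with three white spacers in its left half, and the scoop pan is at (376,249) with its nose pointing left (+y). The red rollers are look-alikes.

```bash
cat > h.py <<'E'
import numpy as np, cv2
from bench import status, optics, manip
def cam(n):
    s=status.observe(); c=optics.read_camera(n)
    c['K']=np.array([[c['fx'],0,c['cx']],[0,c['fy'],c['cy']],[0,0,1.]])
    if n=='wrist':
        T=np.array(c['T_tool_cam']); R=np.array(s['eef_rot'])
        c['xyz']=R@T[:3,3]+s['eef_pos']; c['orientation']=R@T[:3,:3]
    return c
def rays(c,uv):
    p=cv2.undistortPoints(np.array(uv,float).reshape(-1,1,2),c['K'],np.array(c['dist']))[:,0]
    d=np.c_[p,np.ones(len(p))]@np.array(c['orientation']).T
    return d/np.linalg.norm(d,axis=1)[:,None]
def plane(c,uv,z):
    d=rays(c,uv); return c['xyz']+d*((z-c['xyz'][2])/d[:,2])[:,None]
def tri(cs,uvs):
    A=np.zeros((3,3));b=np.zeros(3);P=[]
    for c,u in zip(cs,uvs):
        d=rays(c,[u])[0];M=np.eye(3)-np.outer(d,d);A+=M;b+=M@c['xyz'];P.append((M,c['xyz']))
    x=np.linalg.solve(A,b); return x,max(np.linalg.norm(M@(x-o)) for M,o in P)
def proj(c,X):
    R=np.array(c['orientation']).T
    return cv2.projectPoints(np.array(X,float).reshape(-1,1,3),cv2.Rodrigues(R)[0],-R@c['xyz'],c['K'],np.array(c['dist']))[0][:,0]
def rect(m):
    return cv2.minAreaRect(np.argwhere(m)[:,::-1].astype(np.float32))
E
python3 - <<'E'
from h import *
np.set_printoptions(precision=1,suppress=True)
C={n:cam(n) for n in('top','scene')}
for l in ['turntable','post','bay','scoop','scoop_grip','tray','spacer0','pulley','fan','wrench','bearing','key']:
    for n in C:
        r=optics.masks_of(n,l)
        for q in r[:6]:
            if q['confidence']<.3: continue
            m=q['pixels']; rr=rect(m); z={'turntable':32,'post':110,'tray':35,'spacer0':19}.get(l,20)
            print(l,n,round(q['confidence'],2),m.sum(),q['bbox'],np.array(rr[0]),np.array(rr[1]),round(rr[2]),plane(C[n],[rr[0]],z)[0])
# colour segmentation: red cap
for n in C:
    f=C[n]['frame'].astype(int); red=((f[:,:,0]>140)&(f[:,:,1]<60)&(f[:,:,2]<60)).astype(np.uint8)
    k,_,st,ce=cv2.connectedComponentsWithStats(red); print(n,[(s[4],c) for s,c in zip(st,ce) if 8<s[4]<5000])
E
```

```text
turntable top 0.69 5565 [236.3, 146.2, 82.9, 89.4] [278.4 190.8] [83.2 83.2] 63 [599.8 211.7  32. ]
turntable scene 0.73 6206 [313.2, 134.2, 95.9, 93.1] [360.  182.9] [96.3 86.8] 33 [603.9 206.8  32. ]
post top 0.88 5685 [234.2, 146.1, 88.0, 90.4] [278.6 190.6] [84.  84.6] 53 [591.6 203.3 110. ]
post scene 0.89 6271 [311.1, 129.9, 99.5, 97.8] [360.2 182.7] [96.9 87.7] 32 [635.5 159.  110. ]
bay top 0.63 5633 [237.5, 148.6, 86.7, 85.6] [279. 190.] [84. 84.] 90 [604.3 210.7  20. ]
bay scene 0.68 6311 [308.9, 131.8, 105.0, 94.7] [360.4 183.3] [88.5 95.3] 63 [601.1 214.   20. ]
bay scene 0.53 1368 [189.1, 207.1, 72.6, 47.2] [223.5 233.7] [34.2 67. ] 42 [ 397.8 -207.4   20. ]
scoop top 0.93 1010 [361.9, 235.6, 58.5, 29.0] [390.6 246.9] [27.1 59.4] 84 [ 394.6 -210.9   20. ]
scoop scene 0.97 1319 [191.2, 206.3, 70.8, 46.9] [223.6 234.2] [33.3 65.6] 41 [ 399.2 -208.2   20. ]
scoop scene 0.72 160 [316.5, 290.1, 17.8, 11.0] [325.9 294.9] [20.1  9.5] 14 [ 762.6 -151.9   20. ]
scoop_grip top 0.7 1019 [360.5, 235.1, 62.9, 29.8] [390.7 247.1] [27.9 60.7] 86 [ 394. -211.   20.]
scoop_grip top 0.46 
[... 2024 characters left out ...]
 ]
key top 0.46 85 [368.5, 144.4, 9.0, 15.8] [373.6 150.7] [14.3  6.7] 63 [ 759.7 -148.    20. ]
key scene 0.46 159 [318.9, 289.2, 17.8, 10.6] [326.3 295.1] [20.6  9.6] 16 [ 763.8 -151.8   20. ]
key scene 0.46 1356 [193.8, 204.0, 64.1, 50.7] [223.4 233.8] [34.1 66.8] 42 [ 397.8 -207.8   20. ]
top [(np.int32(95), array([404.3, 149.6])), (np.int32(114), array([444. , 177.9])), (np.int32(16), array([245.9, 210.3])), (np.int32(160), array([406.6, 245.7]))]
scene [(np.int32(26), array([362.5, 135.2])), (np.int32(235), array([206.3, 238.8])), (np.int32(10), array([ 63.9, 259.6])), (np.int32(10), array([ 50.7, 269.1])), (np.int32(232), array([299. , 327.9])), (np.int32(251), array([229.1, 345.5]))]
```

```bash
python3 - <<'E'
from h import *
np.set_printoptions(precision=1,suppress=True)
C=[cam('top'),cam('scene')]
for n,a,b in [('post cap',(245.9,210.3),(362.5,135.2)),('handle',(406.6,245.7),(206.3,238.8)),('sp0',(383.5,189.5),(278.7,270)),('sp1',(370,183.7),(295.3,261.8)),('sp2',(358,187),(303.1,248.9)),('disc?',(278.4,190.8),(360,182.9)),('tray',(385,189.3),(276.5,271.8))]:
    print(n,*tri(C,[a,b]))
# disc ellipse by colour
for c in C:
    h=cv2.cvtColor(c['frame'],cv2.COLOR_RGB2HSV); m=cv2.inRange(h,(90,40,90),(115,160,255))
    k,l,st,ce=cv2.connectedComponentsWithStats(m)
    i=[j for j in range(1,k) if st[j][4]>300]; print([(st[j],ce[j]) for j in i])
    j=min(i,key=lambda j:abs(ce[j][0]-(278 if c is C[0] else 360))+abs(ce[j][1]-187))
    hull=cv2.convexHull(np.argwhere(l==j)[:,::-1].astype(np.float32)); e=cv2.fitEllipse(hull); print(e, plane(c,[e[0]],32))
cv2.imwrite('pics/c1.png',cv2.resize(C[0]['frame'][135:265,225:435,::-1],None,fx=3.8,fy=3.8,interpolation=cv2.INTER_CUBIC))
E
```

```text
post cap [520.6 318.7 110.2] 1.0854519011473902
handle [ 400.3 -261.1   66.8] 0.1284409060750894
sp0 [ 610.8 -184.4   21.3] 0.5880566797577693
sp1 [ 631.3 -134.1   23. ] 0.7894984750579551
sp2 [619.  -88.3  20.3] 0.0323752490090275
disc? [600.6 212.3  23.6] 0.22453405905035514
tray [ 610.7 -191.3   21.2] 0.8833061501452844
[(array([277, 150,  45,  56, 970], dtype=int32), array([303.5, 173.2])), (array([237, 176,  43,  57, 922], dtype=int32), array([253.9, 207.6])), (array([ 475,  189,   47,   43, 1426], dtype=int32), array([494.5, 210.1]))]
((301.6910095214844, 174.20614624023438), (25.696008682250977, 67.43309783935547), 143.98773193359375) [[663.8 125.2  32. ]]
[(array([ 317,  200,   86,   25, 1403], dtype=int32), array([359.4, 210.8])), (array([ 87, 327,  43,  40, 498], dtype=int32), array([107.3, 346.2])), (array([ 103,  333,   79,   67, 2308], dtype=int32), array([144.5, 370.7]))]
((359.0614929199219, 209.39784240722656), (27.240909576416016, 83.74710845947266), 92.91259002685547) [[664.9 123.1  32. ]]
```

View pics/c1.png

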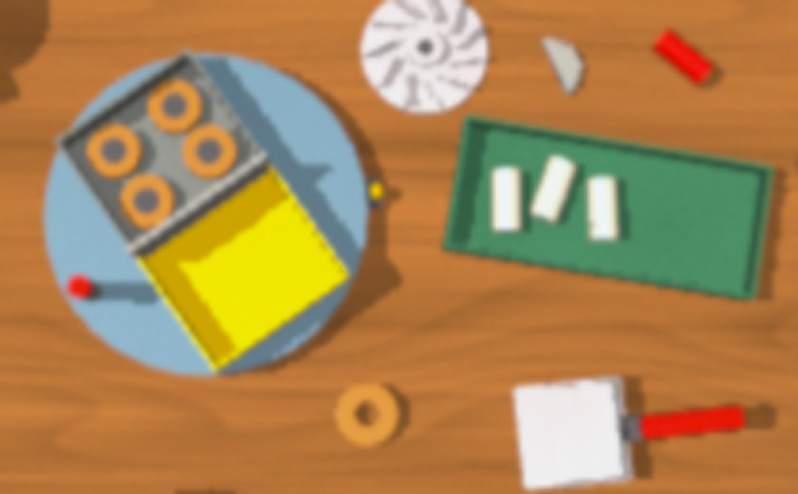

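Post cap measured at (521,319,110), 134.6 mm from the axis at (600,210), which agrees with the text. The bay has to turn about 63° to reach the pointer. Next I grip the post; tool y is already close to tangential at mid-arc.

carry_out --hand '[1,1,1,1,1,1,1,1,1,1,1,1]' --pt "-0.142 -0.06 0" --pt "-0.285 -0.12 0" --pt "-0.427 -0.18 0" --pt "-0.57 -0.24 0" --pt "-0.71 -0.3 0" --pt "-0.8 -0.34 0" --pt "-0.855 -0.36 0" --pt "-0.855 -0.36 0.05" --pt "-0.855 -0.36 0.15" --pt "-0.855 -0.36 0.28" --pt "-0.855 -0.36 0.38" --pt "-0.855 -0.36 0.39" --yaw '[0,0,0,0,0,0,0,0,0,0,0,0]'

```text
time_s: 3.05
eef_pos: [518.9, 317.8, 72.5]
eef_rot: [[-0.91, 0.414, -0.005], [0.414, 0.91, -0.003], [0.003, -0.005, -1.0]]
wrist_force: [-0.4, 0.0, 0.3]
finger_gap: 85.3
grip_force: 0.0
```

carry_out --hand '[0,0,0,0,0,0]' --pt "0 0 0" --pt "0 0 0" --pt "0 0 0" --pt "0 0 0" --pt "0 0 0" --pt "0 0 0" --yaw '[0,0,0,0,0,0]'

```text
time_s: 3.8
eef_pos: [521.5, 320.1, 76.8]
eef_rot: [[-0.91, 0.414, 0.002], [0.414, 0.91, 0.002], [-0.001, 0.003, -1.0]]
wrist_force: [-0.6, 1.3, 6.3]
finger_gap: 18.9
grip_force: 58.6
```

carry_out --hand '[0,0,0,0,0,0,0,0,0]' --pt "0.02 -0.042 0" --pt "0.034 -0.087 0" --pt "0.042 -0.133 0" --pt "0.043 -0.18 0" --pt "0.038 -0.227 0" --pt "0.026 -0.272 0" --pt "0.008 -0.315 0" --pt "-0.008 -0.342 0" --pt "-0.008 -0.342 0" --yaw '[0,0,0,0,0,0,0,0,0]'

```text
time_s: 4.92
eef_pos: [467.0, 192.9, 76.6]
eef_rot: [[-0.91, 0.414, 0.0], [0.414, 0.91, 0.0], [0.0, 0.0, -1.0]]
wrist_force: [-4.8, -1.6, 10.3]
finger_gap: 18.5
grip_force: 62.4
```

carry_out --hand '[0,0,0,0]' --pt "-0.005 -0.01 0" --pt "-0.009 -0.018 0" --pt "-0.009 -0.018 0" --pt "-0.009 -0.018 0" --yaw '[0,0,0,0]'

```text
time_s: 5.42
eef_pos: [467.2, 192.2, 76.6]
eef_rot: [[-0.913, 0.408, 0.002], [0.408, 0.913, 0.008], [0.001, 0.008, -1.0]]
wrist_force: [-2.5, 16.4, 2.2]
finger_gap: 18.4
grip_force: 61.9
```

```bash
python3 - <<'E'
from h import *
c=cam('top')
cv2.imwrite('pics/c2.png',cv2.resize(c['frame'][135:265,225:435,::-1],None,fx=3.8,fy=3.8,interpolation=cv2.INTER_CUBIC))
E
```

```text
(no output)
```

View pics/c2.png

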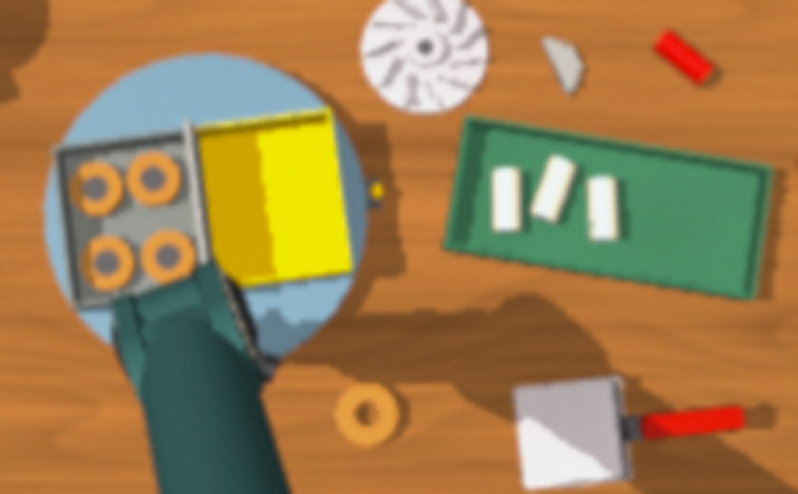

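Hard against the stop: 16 N of resistance and no further motion, and the yellow bay at crop (276,195) faces the pointer at (376,192). Now I release, rise and go to the scoop.

carry_out --hand '[0.5,0.6,1,1,1,1,1,1,1,1,1,1]' --pt "0.005 0.01 0" --pt "0.005 0.01 0" --pt "0.005 0.01 0" --pt "0.005 0.01 -0.1" --pt "0.005 0.01 -0.25" --pt "0 0 -0.38" --pt "-0.04 -0.14 -0.4" --pt "-0.08 -0.28 -0.4" --pt "-0.12 -0.42 -0.4" --pt "-0.16 -0.55 -0.4" --pt "-0.16 -0.55 -0.4" --pt "-0.16 -0.55 -0.4" --yaw '[0,0,0,0,0,0,0.06,0.12,0.18,0.24,0.3,0.336]'

```text
time_s: 6.98
eef_pos: [434.0, -43.2, 235.3]
eef_rot: [[-0.08, 0.997, -0.0], [0.997, 0.08, 0.0], [0.0, -0.0, -1.0]]
wrist_force: [0.5, -0.2, 0.1]
finger_gap: 85.4
grip_force: 0.0
```

carry_out --hand '[1,1,1,1,1]' --pt "-0.14 -0.03 0" --pt "-0.28 -0.07 0" --pt "-0.42 -0.11 0" --pt "-0.459 -0.122 0" --pt "-0.459 -0.122 0" --yaw '[0,0,0,0,0]'

```text
time_s: 7.6
eef_pos: [401.1, -230.4, 235.2]
eef_rot: [[-0.084, 0.996, -0.0], [0.996, 0.084, -0.0], [-0.0, -0.0, -1.0]]
wrist_force: [1.5, -0.5, 0.1]
finger_gap: 85.6
grip_force: 0.0
```

```bash
python3 - <<'E'
from h import *
np.set_printoptions(precision=1,suppress=True)
C=[cam('wrist'),cam('scene'),cam('top')]
cv2.imwrite('pics/w1.png',C[0]['frame'][:,:,::-1])
for n,c in zip(['wrist','scene','top'],C):
    f=c['frame'].astype(int); red=((f[:,:,0]>120)&(f[:,:,1]<70)&(f[:,:,2]<70)).astype(np.uint8)
    k,l,st,ce=cv2.connectedComponentsWithStats(red)
    for j in range(1,k):
        if st[j][4]>60: print(n,st[j][4],ce[j],rect(l==j),plane(c,[ce[j]],73))
E
```

```text
wrist 401 [576.6 209.8] ((576.6279296875, 209.3130645751953), (19.611886978149414, 48.6202392578125), 37.116859436035156) [[ 699.8 -241.7   73. ]]
wrist 76 [313.7 218.7] ((313.5028991699219, 216.5382080078125), (45.17424011230469, 1.9941091537475586), 85.60128784179688) [[ 392.4 -279.    73. ]]
wrist 227 [482.1 285.2] ((481.5960693359375, 288.592529296875), (20.223045349121094, 22.370624542236328), 17.35402488708496) [[ 615.2 -352.8   73. ]]
scene 269 [206.4 239.1] ((207.2754669189453, 239.83584594726562), (10.01301097869873, 36.12055206298828), 42.51044845581055) [[ 405.  -262.9   73. ]]
scene 251 [ 52.2 259.9] ((50.0, 259.5), (24.0, 23.0), 0.0) [[ 126.7 -583.2   73. ]]
scene 268 [298.9 328.4] ((298.9346008300781, 328.6291809082031), (12.222901344299316, 23.403091430664062), 79.99201965332031) [[ 780.5 -276.4   73. ]]
scene 276 [229.1 346. ] ((229.00003051757812, 346.0000305175781), (9.899494171142578, 26.870054244995117), 45.0) [[ 678.8 -417.9   73. ]]
top 112 [404.5 149.6] ((404.58465576171875, 149.6769256591797), (15.787044525146484, 7.016463756561279), 37.87498474121094) [[ 753.7 -255.7   73. ]]
top 122 [444.1 178. ] ((444.0, 178.0), (6.0, 18.0), 90.0) [[ 649.5 -401.1   73. ]]
top 73 [ 36.  186.5] ((35.5, 186.5), (5.0, 21.0), 90.0) [[ 601.9 1120.8   73. ]]
top 87 [399.2 246.5] ((399.2000427246094, 246.6000213623047), (6.697875499725342, 12.403472900390625), 82.87498474121094) [[ 397.4 -232.8   73. ]]
top 137 [496.8 320.2] ((496.5385437011719, 319.69232177734375), (9.178569793701172, 18.357141494750977), 7.125016689300537) [[ 136.3 -584.3   73. ]]
```

View pics/w1.png

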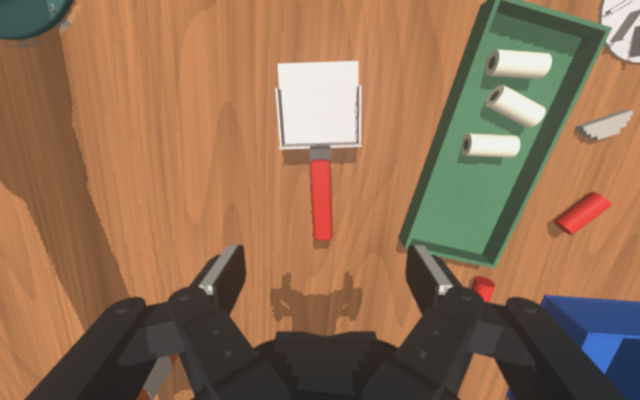

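The wrist view shows the scoop lip corners at (278,63) and (358,61), and the handle end at (322,240). The tray's near corners are at (402,243) and (494,264), and the spacers are at (520,64), (516,105) and (491,146).

```bash
python3 - <<'E'
from h import *
from scipy.optimize import least_squares
np.set_printoptions(precision=1,suppress=True)
w=cam('wrist'); t=cam('top'); s=cam('scene')
# scoop
P=np.array([[50,50,1],[50,-50,1],[-60,0,73],[-160,0,73]],float); uv=np.array([(278,63),(358,61),(320,159),(322.5,239)],float)
def place(p,P):
    c,s_=np.cos(p[3]),np.sin(p[3]); return P@np.array([[c,s_,0],[-s_,c,0],[0,0,1]])+p[:3]
r=least_squares(lambda p:(proj(w,place(p,P))-uv).ravel(),[390,-165,0,1.65])
print('scoop',r.x,np.degrees(r.x[3]),r.fun,'grip',place(r.x,np.array([[-100,0,60.]])))
h=lambda c,q: plane(c,q,35)
# handle height: wrist handle centre vs top/scene earlier
print('tri handle',tri([w,s],[(321.3,199),(206.3,238.8)]))
# tray by corner picks
for n,c in (('top',t),('scene',s),('wrist',w)):
    f=c['frame']; hsv=cv2.cvtColor(f,cv2.COLOR_RGB2HSV); m=cv2.inRange(hsv,(65,90,30),(90,255,255))
    k,l,st,ce=cv2.connectedComponentsWithStats(m); j=1+np.argmax(st[1:,4]); 
    b=rect(l==j); print(n,st[j],[plane(c,[q],35)[0][:2] for q in cv2.boxPoints(b)])
    if n!='wrist':
        hull=cv2.convexHull(np.argwhere(l==j)[:,::-1].astype(np.int32)); ap=cv2.approxPolyN(hull,4,ensure_convex=True) if hasattr(cv2,'approxPolyN') else None
        q=ap.reshape(-1,2); X=plane(c,q,35)[:,:2]; print(' quad',q.tolist(),X.tolist(),X.mean(0),[np.linalg.norm(X[i]-X[i-1]) for i in range(4)])
        e=sorted([(X[i]-X[i-1]) for i in range(4)],key=np.linalg.norm)[2:]; print(' yaw',[np.degrees(np.arctan2(v[1],v[0])) for v in e])
print('wrist corners',plane(w,[(402,243),(494,264),(608,28)],35))
for a,b in [((520,64),(303.1,248.9)),((516,105),(295.3,261.8)),((491,146),(278.7,270))]: print('sp',*tri([w,s],[a,b]))
E
```

```text
scoop [ 388.  -145.5   -4.6    1.7] 96.71014391022521 [ 0.3  0.2 -0.2 -0.2 -0.2 -0.2  0.   0.2] grip [[ 399.7 -244.8   55.4]]
tri handle (array([ 398.9, -257.8,   60.7]), np.float64(3.2780725618215207))
top [ 377  226   81  140 4709] [array([  19.7, -145.6]), array([ 485. , -325.1]), array([ 431.1, -472.5]), array([ -32.7, -289.2])]
 quad [[413, 365], [377, 350], [421, 221], [459, 243]] [[-31.19504289876693, -288.81817964333266], [21.827133983885403, -157.70169943235828], [491.98974359066267, -322.5060416093571], [411.40289104330463, -464.03042412071403]] [ 223.5 -308.3] [np.float64(476.0170813580034), np.float64(141.4315474860192), np.float64(498.2101470992418), np.float64(162.86003699100186)]
 yaw [np.float64(158.40276135247072), np.float64(-19.31690381782614)]
scene [ 101    0  105  161 9211] [array([-1055.9,   269.8]), array([-898.8,  613.6]), array([133.5, -11.6]), array([  -6. , -229.2])]
 quad [[152, 228], [101, 0], [154, 0], [216, 97]] [[224.393561459495, -338.4521949949018], [-1055.285758681884, 271.23308549776254], [-853.7865580818512, 438.9257795931926], [-78.80627885108049, 173.74562369204386]] [-440.9  136.4] [np.float64(595.211515876519), np.float64(1417.4961388472707), np.float64(262.15027655037056), np.float64(819.0939801270432)]
 yaw [np.float64(-18.889748921792155), np.float64(154.52518941291387)]Traceback (most recent call last):
  File "<stdin>", line 17, in <module>
    return _wrapfunc(a, 'argmax', axis=axis, out=out, **kwds)
    return bound(*args, **kwds)
ValueError: attempt to get argmax of an empty sequence
```

```bash
cat >> h.py <<'E'
from scipy.optimize import least_squares
def place(p,P,z=0):
    c,s_=np.cos(p[2]),np.sin(p[2]); return np.array(P,float)@np.array([[c,s_,0],[-s_,c,0],[0,0,1]])+[p[0],p[1],z]
E
python3 - <<'E'
from h import *
np.set_printoptions(precision=2,suppress=True)
w=cam('wrist'); t=cam('top'); s=cam('scene')
P=[[50,50,1],[50,-50,1],[-60,0,73],[-160,0,73]]; uv=np.array([(278,63),(358,61),(320,159),(322.5,239)],float)
r=least_squares(lambda p:(proj(w,place(p,P))-uv).ravel(),[390,-165,1.65])
print('scoop',r.x,np.degrees(r.x[2]),r.fun,'grip',place(r.x,[[-100,0,60.]]))
for c in(t,s): print(proj(c,place(r.x,P)))
for n,c in (('top',t),('scene',s)):
    m=max(optics.masks_of(n,'tray')[:1],key=lambda q:q['confidence'])['pixels'].astype(np.uint8)
    m=cv2.morphologyEx(m,cv2.MORPH_OPEN,np.ones((3,3)))
    q=cv2.approxPolyN(cv2.convexHull(np.argwhere(m)[:,::-1].astype(np.int32)),4,ensure_convex=True).reshape(-1,2)
    X=plane(c,q,35)[:,:2]; print(n,q.tolist(),X.mean(0),[round(np.linalg.norm(X[i]-X[i-1])) for i in range(4)])
    e=sorted([(X[i]-X[i-1]) for i in range(4)],key=np.linalg.norm)[2:]; print(' yaw',[np.degrees(np.arctan2(v[1],v[0])) for v in e])
print('wrist corners',plane(w,[(402,243),(494,264),(608,28)],35))
for a,b in [((520,64),(303.1,248.9)),((516,105),(295.3,261.8)),((491,146),(278.7,270))]: print('sp',*tri([w,s],[a,b]))
E
```

```text
scoop [ 388.28 -145.31    1.69] 96.74341096732356 [-0.18 -0.64  0.32 -1.02 -0.16  0.28  0.04  1.67] grip [[ 400.03 -244.62   60.  ]]
[[360.89 263.09]
 [357.84 236.61]
 [391.5  247.  ]
 [418.82 243.96]]
[[236.27 203.64]
 [259.98 218.  ]
 [219.55 223.95]
 [195.44 249.42]]
top [[425, 216], [341, 200], [346, 164], [427, 178]] [ 609.16 -187.58] [144, 319, 138, 310]
 yaw [np.float64(-99.23531456906508), np.float64(79.78806711544917)]
scene [[248, 326], [217, 286], [305, 224], [335, 257]] [ 617.32 -190.91] [303, 148, 310, 143]
 yaw [np.float64(-99.00586321279837), np.float64(80.1494857559308)]
wrist corners [[ 517.53 -316.96   35.  ]
 [ 652.58 -337.69   35.  ]
 [ 697.24  -38.69   35.  ]]
sp [619.36 -84.19  21.09] 4.215709638735702
sp [ 629.67 -129.21   18.65] 4.174229590465138
sp [ 611.58 -180.36   20.22] 3.3750367468861717
```

carry_out --hand '[1,1,1,1,1,1,0,0,0,0,0,0]' --pt "-0.042 -0.006 0.1" --pt "-0.042 -0.006 0.24" --pt "-0.042 -0.006 0.36" --pt "-0.042 -0.006 0.45" --pt "-0.042 -0.006 0.485" --pt "-0.042 -0.006 0.485" --pt "-0.042 -0.006 0.485" --pt "-0.042 -0.006 0.485" --pt "-0.042 -0.006 0.485" --pt "-0.042 -0.006 0.485" --pt "-0.042 -0.006 0.485" --pt "-0.042 -0.006 0.485" --yaw '[-0.01,-0.01,-0.01,-0.01,-0.01,-0.01,-0.01,-0.01,-0.01,-0.01,-0.01,-0.01]'

```text
time_s: 9.65
eef_pos: [401.5, -246.1, 41.8]
eef_rot: [[-0.119, 0.993, 0.001], [0.993, 0.119, -0.0], [-0.0, 0.001, -1.0]]
wrist_force: [-1.6, -0.4, 6.4]
finger_gap: 23.4
grip_force: 59.2
```

carry_out --hand '[0,0,0,0,0,0,0,0,0]' --pt "0 0 -0.07" --pt "0 0 -0.15" --pt "-0.09 0.1 -0.15" --pt "-0.18 0.2 -0.15" --pt "-0.27 0.29 -0.15" --pt "-0.34 0.36 -0.15" --pt "-0.374 0.402 -0.15" --pt "-0.374 0.402 -0.15" --pt "-0.374 0.402 -0.15" --yaw '[0,0,0.02,0.04,0.06,0.08,0.092,0.092,0.092]'

```text
time_s: 10.78
eef_pos: [577.6, -374.3, 100.4]
eef_rot: [[0.168, 0.986, -0.002], [0.986, -0.168, 0.001], [0.001, -0.002, -1.0]]
wrist_force: [-0.1, -0.7, -2.4]
finger_gap: 23.5
grip_force: 59.6
```

```bash
python3 - <<'E'
from h import *
w=cam('wrist'); cv2.imwrite('pics/w2.png',w['frame'][:,:,::-1]); s=cam('scene')
cv2.imwrite('pics/s2.png',s['frame'][:,:,::-1])
E
```

```text
(no output)
```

View pics/w2.png

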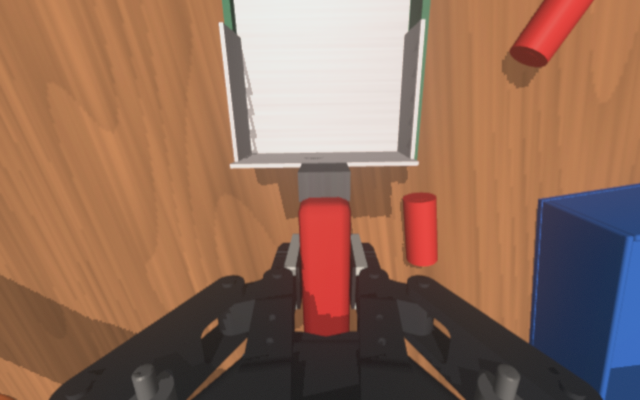

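The wrist view shows the pan over the tray, with green rims just visible either side near the top (x about 222 and 430). I'll compute the centring from those edges.

```bash
python3 - <<'E'
from h import *
np.set_printoptions(precision=1,suppress=True)
w=cam('wrist'); S=status.observe(); f=w['frame']; R=np.array(S['eef_rot']);p=np.array(S['eef_pos'])
g=cv2.inRange(cv2.cvtColor(f,cv2.COLOR_RGB2HSV),(60,80,20),(95,255,255))
uv=[]
for r in (2,8,14,20):
    x=np.where(g[r])[0]; x=x[(x>150)&(x<500)]; print(r,x.min(),x.max(),x); uv+= [(x.min(),r),(x.max()+1,r)]
X=(plane(w,uv,35)-p)@R; print(X)
print('lip/pan rear wall y(tool):',((plane(w,[(231,164),(418,163)],99)-p)@R))
print('tilt check', S['eef_pos'], (plane(w,[(234,0),(413,0)],60)-p)@R)
E
```

```text
2 224 225 [224 225]Traceback (most recent call last):
  File "<stdin>", line 7, in <module>
    return umr_minimum(a, axis, None, out, keepdims, initial, where)
ValueError: zero-size array to reduction operation minimum which has no identity
```

View pics/s2.png

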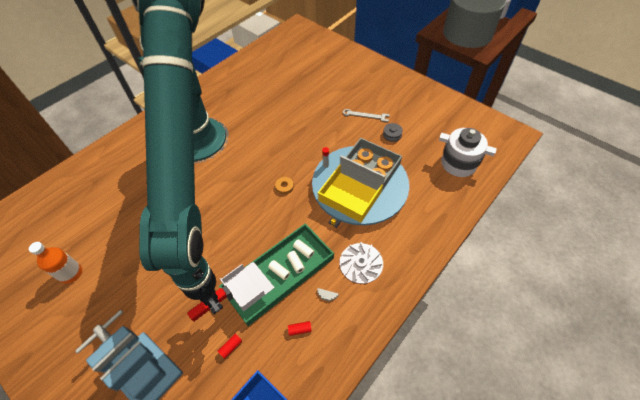

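```bash
python3 - <<'E'
from h import *
np.set_printoptions(precision=1,suppress=True)
w=cam('wrist'); S=status.observe(); f=w['frame'].astype(int); R=np.array(S['eef_rot']);p=np.array(S['eef_pos'])
g=(f[:,:,1]>f[:,:,0]+12)&(f[:,:,1]>f[:,:,2]+5)
uv=[]
for r in (0,6,12,18):
    x=np.where(g[r])[0]; x=x[(x>150)&(x<500)]; 
    if len(x)<2: print(r,f[r,215:240].tolist()); continue
    print(r,x.min(),x.max(),len(x)); uv+= [(x.min(),r),(x.max()+1,r)]
if uv: print((plane(w,uv,35)-p)@R)
print('rear wall top',((plane(w,[(231,164),(418,163)],99)-p)@R))
print('floor edges row0',(plane(w,[(234,0),(413,0)],61)-p)@R)
E
```

```text
0 222 428 16
6 222 427 17
12 223 427 16
18 223 426 16
[[145.  -66.7  66.5]
 [145.   67.9  66.5]
 [141.6 -67.   66.5]
 [141.6  67.6  66.5]
 [138.2 -66.8  66.5]
 [138.2  68.   66.5]
 [134.7 -67.1  66.5]
 [134.8  67.7  66.5]]
rear wall top [[ 49.5 -49.6   2.5]
 [ 50.   49.8   2.5]]
floor edges row0 [[136.6 -51.5  40.5]
 [136.6  50.4  40.5]]
```

Well centred: tray edges at tool y −67 and +67.7, width 134.6, pan parallel. I'll shift 14 mm forward and lower to the tray floor.

carry_out --hand '[0,0,0,0,0,0]' --pt "0.035 0.001 0" --pt "0.035 0.001 0.06" --pt "0.035 0.001 0.1" --pt "0.035 0.001 0.125" --pt "0.035 0.001 0.135" --pt "0.035 0.001 0.135" --yaw '[0,0,0,0,0,0]'

```text
time_s: 11.72
eef_pos: [581.4, -361.8, 47.4]
eef_rot: [[0.169, 0.986, 0.0], [0.986, -0.169, -0.0], [0.0, 0.0, -1.0]]
wrist_force: [-0.3, -0.1, -2.2]
finger_gap: 23.3
grip_force: 59.6
```

carry_out --hand '[0,0,0]' --pt "0 0 0.004" --pt "0 0 0.005" --pt "0 0 0.005" --yaw '[0,0,0]'

```text
time_s: 12.1
eef_pos: [581.8, -362.4, 46.9]
eef_rot: [[0.169, 0.986, 0.001], [0.986, -0.169, -0.001], [-0.001, 0.002, -1.0]]
wrist_force: [-2.9, 0.6, 6.9]
finger_gap: 23.2
grip_force: 60.9
```

carry_out --hand '[0,0,0,0,0,0,0,0,0,0,0,0]' --pt "0.02 0 -0.002" --pt "0.05 0 -0.002" --pt "0.08 0 -0.002" --pt "0.11 0 -0.002" --pt "0.14 0 -0.002" --pt "0.17 0 -0.002" --pt "0.2 0 -0.002" --pt "0.23 0 -0.002" --pt "0.26 0 -0.002" --pt "0.29 0 -0.002" --pt "0.32 0 -0.002" --pt "0.34 0 -0.002" --yaw '[0,0,0,0,0,0,0,0,0,0,0,0]'

```text
time_s: 13.6
eef_pos: [605.4, -227.8, 47.2]
eef_rot: [[0.168, 0.986, 0.002], [0.986, -0.168, -0.002], [-0.002, 0.003, -1.0]]
wrist_force: [-0.4, -4.6, 6.2]
finger_gap: 23.3
grip_force: 60.7
```

```bash
python3 - <<'E'
from h import *
w=cam('wrist'); s=cam('scene')
a=w['frame'][:260,140:500]; b=cv2.resize(s['frame'][210:330,200:360],None,fx=2.5,fy=2.5,interpolation=cv2.INTER_CUBIC)
o=np.zeros((300,760,3),np.uint8); o[:260,:360]=a; o[:300,360:760]=b
cv2.imwrite('pics/m3.png',o[:,:,::-1])
E
```

```text
(no output)
```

View pics/m3.png

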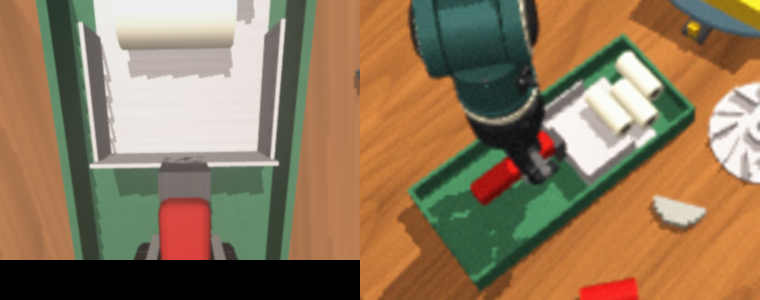

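Two spacers are already on the pan at (605,110) and (632,103). The third, at (640,75), is near the end wall, so I keep going slowly.

carry_out --hand '[0,0,0,0,0,0,0]' --pt "0.015 0 0" --pt "0.03 0 0" --pt "0.045 0 0" --pt "0.06 0 0" --pt "0.075 0 0" --pt "0.085 0 0" --pt "0.085 0 0" --yaw '[0,0,0,0,0,0,0]'

```text
time_s: 14.58
eef_pos: [611.0, -194.3, 47.2]
eef_rot: [[0.168, 0.986, 0.002], [0.986, -0.168, -0.002], [-0.001, 0.002, -1.0]]
wrist_force: [-0.6, -3.2, 6.7]
finger_gap: 23.0
grip_force: 60.8
```

```bash
python3 - <<'E'
from h import *
w=cam('wrist'); s=cam('scene')
a=w['frame'][:260,140:500]; b=cv2.resize(s['frame'][210:330,200:360],None,fx=2.5,fy=2.5,interpolation=cv2.INTER_CUBIC)
o=np.zeros((300,760,3),np.uint8); o[:260,:360]=a; o[:300,360:760]=b
cv2.imwrite('pics/m4.png',o[:,:,::-1])
E
```

```text
(no output)
```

View pics/m4.png

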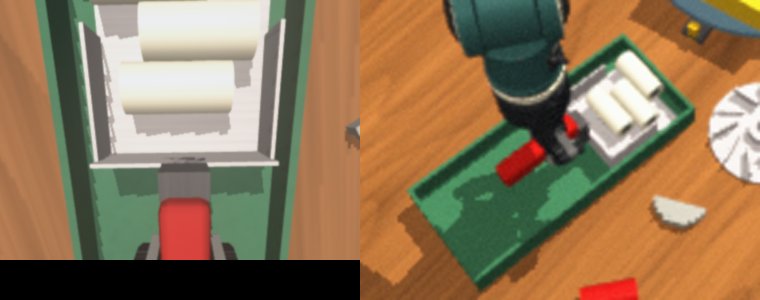

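All three lie at the end wall and the lip is nearly there. I push to contact.

carry_out --hand '[0,0,0,0]' --pt "0.01 0 0" --pt "0.018 0 0" --pt "0.025 0 0" --pt "0.025 0 0" --yaw '[0,0,0,0]'

```text
time_s: 15.18
eef_pos: [612.6, -184.8, 47.2]
eef_rot: [[0.168, 0.986, 0.002], [0.986, -0.168, -0.002], [-0.002, 0.003, -1.0]]
wrist_force: [-1.0, -4.2, 6.5]
finger_gap: 23.4
grip_force: 60.9
```

carry_out --hand '[0,0,0,0]' --pt "0.01 0 0" --pt "0.018 0 0" --pt "0.025 0 0" --pt "0.025 0 0" --yaw '[0,0,0,0]'

```text
time_s: 15.68
eef_pos: [612.7, -183.3, 48.1]
eef_rot: [[0.173, 0.985, 0.002], [0.985, -0.173, -0.012], [-0.011, 0.004, -1.0]]
wrist_force: [-3.4, -19.8, 7.6]
finger_gap: 23.7
grip_force: 61.9
```

carry_out --hand '[0,0,0,0,0,0]' --pt "-0.015 0 0" --pt "-0.024 0 0" --pt "-0.024 0 0.005" --pt "-0.024 0 0.01" --pt "-0.024 0 0.015" --pt "-0.024 0 0.015" --yaw '[0,0,0,0,0,0]'

```text
time_s: 16.42
eef_pos: [612.0, -187.0, 43.5]
eef_rot: [[0.169, 0.986, 0.002], [0.986, -0.169, -0.004], [-0.003, 0.003, -1.0]]
wrist_force: [-8.0, -7.2, 22.6]
finger_gap: 23.1
grip_force: 63.6
```

carry_out --hand '[0,0,0,0]' --pt "-0.002 0 0.005" --pt "-0.004 0 0.01" --pt "-0.004 0 0.01" --pt "-0.004 0 0.01" --yaw '[0,0,0,0]'

```text
time_s: 16.92
eef_pos: [611.5, -190.0, 39.7]
eef_rot: [[0.17, 0.985, 0.002], [0.985, -0.17, -0.005], [-0.005, 0.003, -1.0]]
wrist_force: [-7.7, -9.4, 23.3]
finger_gap: 23.0
grip_force: 65.2
```

```bash
python3 - <<'E'
from h import *
w=cam('wrist'); s=cam('scene')
f=w['frame']; print([ (f[r,320].tolist()) for r in range(0,170,10)])
# rear wall / rollers: white-ish column profile handled by edges
g=cv2.cvtColor(f,cv2.COLOR_RGB2GRAY)[:, 300:340].mean(1); print([int(v) for v in g[:175:4]])
for q in optics.masks_of('wrist','spacer0'): print('w',q['confidence'],q['bbox'])
for q in optics.masks_of('scene','spacer0'): print('s',q['confidence'],q['bbox'])
E
```

```text
[[237, 238, 228], [236, 231, 212], [214, 203, 177], [165, 155, 137], [229, 222, 198], [237, 238, 232], [237, 238, 240], [237, 238, 230], [235, 229, 209], [196, 184, 162], [206, 194, 170], [237, 238, 230], [237, 238, 240], [236, 238, 227], [229, 221, 197], [141, 133, 122], [92, 89, 84]]
[236, 236, 233, 226, 216, 203, 183, 165, 149, 135, 214, 236, 236, 237, 238, 238, 238, 237, 236, 234, 229, 217, 198, 171, 147, 190, 233, 236, 237, 238, 238, 237, 236, 235, 231, 220, 195, 155, 142, 102, 94, 90, 87, 86]
w 0.95 [275.6, 35.4, 131.1, 66.8]
w 0.87 [506.3, 243.7, 98.2, 89.8]
w 0.71 [257.1, 96.3, 121.9, 52.8]
s 0.78 [217.5, 331.8, 22.2, 27.2]
s 0.63 [290.1, 250.6, 13.8, 19.7]
s 0.61 [299.1, 230.2, 16.7, 22.2]
s 0.52 [288.3, 321.7, 26.1, 12.0]
s 0.48 [297.7, 244.3, 15.9, 17.6]
s 0.25 [313.7, 136.0, 94.0, 91.8]
```

The rollers have rolled back against the rear wall (roller boundaries at rows 150, 98 and 35), so the nose is up. Now I lift gently.

carry_out --hand '[0,0,0,0,0,0,0,0,0,0,0,0]' --pt "0 0 -0.01" --pt "0 0 -0.025" --pt "0 0 -0.05" --pt "0 0 -0.08" --pt "0 0 -0.11" --pt "0 0 -0.14" --pt "0 0 -0.17" --pt "0 0 -0.2" --pt "0 0 -0.225" --pt "0 0 -0.24" --pt "0 0 -0.24" --pt "0 0 -0.24" --yaw '[0,0,0,0,0,0,0,0,0,0,0,0]'

```text
time_s: 18.62
eef_pos: [611.3, -185.0, 131.7]
eef_rot: [[0.168, 0.986, -0.001], [0.986, -0.168, 0.0], [0.0, -0.001, -1.0]]
wrist_force: [0.3, -0.3, -2.2]
finger_gap: 23.3
grip_force: 60.7
```

```bash
python3 - <<'E'
from h import *
np.set_printoptions(precision=1,suppress=True)
w=cam('wrist'); S=status.observe(); f=w['frame']
g=cv2.cvtColor(f,cv2.COLOR_RGB2GRAY)[:, 300:340].mean(1); print([int(v) for v in g[:175:4]])
for q in optics.masks_of('wrist','spacer0'): print('w',q['confidence'],q['bbox'])
R=np.array(S['eef_rot']);p=np.array(S['eef_pos'])
for n in('top','scene'):
    c=cam(n); h=cv2.cvtColor(c['frame'],cv2.COLOR_RGB2HSV); m=cv2.inRange(h,(22,150,90),(34,255,255))
    k,l,st,ce=cv2.connectedComponentsWithStats(m)
    for j in range(1,k):
        if st[j][4]>4 and 230<ce[j][0]<420 and 120<ce[j][1]<260:
            print(n,st[j],ce[j],plane(c,[ce[j]],25)[0])
            if st[j][4]>300:
                q=cv2.approxPolyN(cv2.convexHull(np.argwhere(l==j)[:,::-1].astype(np.int32)),4,ensure_convex=True).reshape(-1,2); print(q.tolist(),plane(c,q,77)[:,:2].tolist())
E
```

```text
[234, 235, 235, 235, 234, 233, 231, 225, 215, 198, 176, 155, 139, 186, 231, 233, 234, 235, 235, 234, 233, 233, 229, 219, 201, 172, 146, 196, 229, 233, 234, 234, 235, 234, 233, 231, 224, 207, 171, 132, 140, 118, 87, 82]
w 0.88 [264.6, 106.7, 113.2, 49.5]
w 0.75 [455.2, 208.8, 59.9, 58.9]
w 0.6 [281.1, 49.1, 121.0, 57.6]
w 0.59 [228.1, 2.4, 122.7, 54.8]
top [ 277  163   40   48 1522] [296.6 187.4] [614.4 143.7  25. ]
[[281, 211], [276, 169], [312, 163], [317, 206]] [[520.9941407783356, 196.17374438596363], [674.9910860788457, 217.70863361562044], [698.7008027309789, 85.99805530429302], [540.6292263061364, 65.82168810488807]]
top [323 183   3   4   9] [323.7 184.6] [626.3  41.9  25. ]
scene [ 318  165   65   57 1841] [347.9 195.1] [601.1 147.3  25. ]
[[360, 222], [313, 198], [339, 165], [384, 186]] [[709.4581849645715, 65.60912881921405], [547.0189569234619, 40.45681125568626], [525.566471076355, 192.2230932945472], [686.8403389830482, 217.4879961647714]]
scene [331 219   5   3   9] [332.9 220.3] [625.   42.7  25. ]
```

All three ride in the scoop: masks at rows 2–57, 49–107 and 107–156. The pointer at (625.7,42.3) is 169.6 mm from the axis, so the bay's inward direction is 98.55°. I carry them smoothly, nose up.

carry_out --hand '[0,0,0,0,0,0,0,0,0,0,0,0]' --pt "0.0125 -0.001 0" --pt "0.0375 -0.004 0" --pt "0.08 -0.008 0" --pt "0.1375 -0.014 0" --pt "0.2 -0.02 0" --pt "0.26 -0.027 0" --pt "0.32 -0.033 0" --pt "0.375 -0.039 0" --pt "0.425 -0.044 0" --pt "0.465 -0.047 0" --pt "0.49 -0.05 0" --pt "0.5 -0.051 0" --yaw '[-0.003,-0.01,-0.02,-0.03,-0.04,-0.05,-0.06,-0.07,-0.08,-0.09,-0.097,-0.101]'

```text
time_s: 20.32
eef_pos: [625.2, 15.8, 132.1]
eef_rot: [[-0.149, 0.989, -0.0], [0.989, 0.149, -0.0], [-0.0, -0.0, -1.0]]
wrist_force: [-0.4, 0.5, -3.9]
finger_gap: 23.1
grip_force: 60.7
```

```bash
python3 - <<'E'
from h import *
np.set_printoptions(precision=1,suppress=True)
w=cam('wrist'); t=cam('scene')
for q in optics.masks_of('wrist','spacer0'): print('w',q['confidence'],q['bbox'])
S=status.observe(); R=np.array(S['eef_rot']);p=np.array(S['eef_pos']); print(p,R[:,0],S['wrist_force'])
ax=np.array([600.5,210]);u=np.array([-.1487,.9889]); d=p[:2]-ax; print('along',-d@u,'lateral',d@np.array([u[1],-u[0]]),'yaw',np.degrees(np.arctan2(R[1,0],R[0,0])))
a=w['frame'][:260,140:500]; b=cv2.resize(t['frame'][120:240,270:430],None,fx=2.5,fy=2.5,interpolation=cv2.INTER_CUBIC)
o=np.zeros((300,760,3),np.uint8); o[:260,:360]=a; o[:300,360:760]=b
cv2.imwrite('pics/m5.png',o[:,:,::-1])
h=cv2.cvtColor(w['frame'],cv2.COLOR_RGB2HSV); m=cv2.inRange(h,(22,150,60),(34,255,255)); k,l,st,ce=cv2.connectedComponentsWithStats(m)
print([s for s in st[1:] if s[4]>20])
E
```

```text
w 0.85 [225.2, 0.6, 126.2, 50.7]
w 0.82 [261.6, 105.8, 116.7, 46.6]
w 0.76 [281.7, 47.5, 120.2, 56.6]
[625.2  14.7 132.1] [-0.1  1.  -0. ] [ 0.2 -0.1 -3.6]
along 196.78543201817283 lateral -4.5988407696707725 yaw 98.43308396651369
[]
```

carry_out --hand '[0,0,0,0,0,0,0,0,0,0]' --pt "0.008 0.003 0.004" --pt "0.02 0.007 0.008" --pt "0.032 0.011 0.012" --pt "0.044 0.0115 0.015" --pt "0.056 0.0115 0.015" --pt "0.068 0.0115 0.015" --pt "0.08 0.0115 0.015" --pt "0.092 0.0115 0.015" --pt "0.1 0.0115 0.015" --pt "0.1 0.0115 0.015" --yaw '[0,0,0,0,0,0,0,0,0,0]'

```text
time_s: 21.72
eef_pos: [623.8, 56.1, 126.1]
eef_rot: [[-0.148, 0.989, 0.0], [0.989, 0.148, 0.0], [0.0, 0.0, -1.0]]
wrist_force: [0.3, -0.0, -3.1]
finger_gap: 23.4
grip_force: 60.7
```

carry_out --hand '[0,0,0,0]' --pt "0.01 0 0" --pt "0.02 0 0" --pt "0.025 0 0" --pt "0.025 0 0" --yaw '[0,0,0,0]'

```text
time_s: 22.22
eef_pos: [622.5, 63.9, 126.3]
eef_rot: [[-0.146, 0.989, 0.0], [0.989, 0.146, -0.002], [-0.002, 0.0, -1.0]]
wrist_force: [-1.2, -5.2, -1.6]
finger_gap: 23.0
grip_force: 60.9
```

carry_out --hand '[0,0,0,0,0,0,0]' --pt "0.008 0 0" --pt "0.016 0 0" --pt "0.024 0 0" --pt "0.032 0 0" --pt "0.038 0 0" --pt "0.038 0 0" --pt "0.038 0 0" --yaw '[0,0,0,0,0,0,0]'

```text
time_s: 23.1
eef_pos: [622.3, 64.8, 128.5]
eef_rot: [[-0.139, 0.99, 0.004], [0.99, 0.139, -0.017], [-0.017, 0.002, -1.0]]
wrist_force: [-1.5, -30.6, 8.2]
finger_gap: 23.1
grip_force: 62.6
```

```bash
python3 - <<'E'
from h import *
w=cam('wrist'); t=cam('scene')
for q in optics.masks_of('wrist','spacer0'): print('w',q['confidence'],q['bbox'])
a=w['frame'][:260,140:500]; b=cv2.resize(t['frame'][120:240,270:430],None,fx=2.5,fy=2.5,interpolation=cv2.INTER_CUBIC)
o=np.zeros((300,760,3),np.uint8); o[:260,:360]=a; o[:300,360:760]=b
cv2.imwrite('pics/m6.png',o[:,:,::-1])
E
```

```text
w 0.86 [262.4, 106.2, 113.3, 48.3]
w 0.73 [281.0, 51.6, 116.3, 59.8]
w 0.63 [226.6, 1.1, 122.2, 53.8]
```

View pics/m6.png

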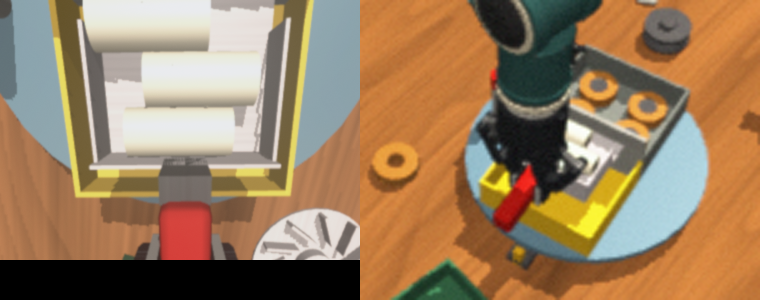

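The picture shows three spacers in the pan, the lip at the divider and the pan centred in the bay. To tip the nose down, I raise the grip while pressing, so divider friction pulls the lip down.

carry_out --hand '[0,0,0,0,0]' --pt "0.005 0 -0.004" --pt "0.01 0 -0.008" --pt "0.015 0 -0.012" --pt "0.02 0 -0.016" --pt "0.02 0 -0.016" --yaw '[0,0,0,0,0]'

```text
time_s: 23.88
eef_pos: [621.8, 69.6, 135.8]
eef_rot: [[-0.137, 0.991, 0.006], [0.99, 0.137, -0.02], [-0.02, 0.003, -1.0]]
wrist_force: [-1.9, -35.8, 12.6]
finger_gap: 23.3
grip_force: 63.6
```

```bash
python3 - <<'E'
from h import *
w=cam('wrist')
for q in optics.masks_of('wrist','spacer0'): print('w',q['confidence'],q['bbox'])
E
```

```text
w 0.97 [284.7, 57.5, 111.4, 54.8]
w 0.81 [261.7, 112.2, 113.2, 45.6]
w 0.8 [228.7, 0.9, 120.9, 62.5]
```

carry_out --hand '[0,0,0,0,0,0]' --pt "0.006 0 -0.004" --pt "0.012 0 -0.008" --pt "0.018 0 -0.012" --pt "0.024 0 -0.016" --pt "0.028 0 -0.018" --pt "0.028 0 -0.018" --yaw '[0,0,0,0,0,0]'

```text
time_s: 24.72
eef_pos: [621.0, 76.2, 144.1]
eef_rot: [[-0.135, 0.991, 0.007], [0.991, 0.135, -0.024], [-0.025, 0.004, -1.0]]
wrist_force: [-2.5, -42.6, 19.0]
finger_gap: 23.0
grip_force: 65.2
```

```bash
python3 - <<'E'
from h import *
w=cam('wrist')
for q in optics.masks_of('wrist','spacer0'): print('w',q['confidence'],q['bbox'])
E
```

```text
w 0.84 [285.8, 48.3, 107.1, 55.0]
w 0.79 [264.6, 100.7, 107.9, 48.4]
w 0.78 [229.8, 1.6, 116.6, 51.1]
```

```bash
python3 - <<'E'
from h import *
w=cam('wrist'); f=w['frame']; g=cv2.cvtColor(f,cv2.COLOR_RGB2GRAY)
for c in (245,280,380,400): print(c,g[100:240:3,c].tolist())
S=status.observe(); print(S['eef_pos'],S['wrist_force'],S['moment'])
# lip points from scene: print brightness-based pan? use scoop mask
for n in('scene','wrist','top'):
    if n!='wrist': cam(n)
    for q in optics.masks_of(n,'scoop')[:2]: print(n,q['confidence'],q['bbox'])
E
```

```text
245 [100, 101, 101, 100, 101, 101, 101, 101, 100, 100, 100, 100, 100, 100, 100, 100, 98, 99, 99, 99, 99, 97, 98, 98, 131, 161, 225, 207, 178, 138, 138, 137, 137, 180, 204, 116, 119, 121, 121, 121, 129, 128, 130, 131, 130, 131, 131]
280 [229, 210, 226, 231, 232, 233, 234, 234, 233, 232, 232, 231, 228, 221, 205, 178, 149, 165, 171, 168, 169, 225, 208, 137, 135, 183, 217, 158, 118, 97, 97, 96, 96, 135, 154, 104, 96, 96, 96, 95, 96, 95, 95, 111, 130, 132, 132]
380 [144, 165, 163, 167, 171, 190, 207, 226, 226, 225, 227, 225, 224, 226, 226, 227, 225, 226, 225, 224, 226, 226, 156, 133, 135, 219, 213, 204, 142, 139, 139, 131, 110, 158, 137, 95, 95, 95, 95, 96, 97, 103, 132, 132, 132, 130, 129]
400 [104, 104, 103, 103, 103, 102, 102, 102, 101, 101, 102, 101, 101, 101, 99, 99, 99, 99, 99, 99, 99, 98, 100, 119, 138, 219, 174, 152, 121, 139, 138, 138, 146, 206, 179, 135, 135, 136, 136, 136, 136, 135, 132, 130, 128, 176, 225]
[620.95735618  76.15302336 144.07822248] [ -2.93685672 -44.11599386  19.38654682] [-9.36315162  0.70328884  0.80967882]
scene 0.97 [323.0, 171.8, 52.3, 34.8]
wrist 0.71 [231.3, 2.2, 188.6, 335.9]
top 0.5 [279.0, 174.6, 55.7, 26.4]
top 0.34 [367.5, 145.2, 11.1, 14.1]
```

```bash
python3 - <<'E'
from h import *
w=cam('wrist'); f=w['frame']; g=cv2.cvtColor(f,cv2.COLOR_RGB2GRAY)
for r in (172,175,178,181): print(r,g[r,205:250].tolist(),g[r,395:435].tolist())
for r in (30,60,100,140): print(r,g[r,200:260:2].tolist(),g[r,380:440:2].tolist())
red=(f[:,:,0].astype(int)>140)&(f[:,:,1]<70); x=np.argwhere(red[:,300:350]); print('red top row',x[:,0].min(), [ (r,np.where(red[r])[0].min(),np.where(red[r])[0].max()) for r in (215,230,250,270)])
E
```

```text
172 [114, 109, 99, 95, 98, 107, 123, 139, 152, 158, 159, 159, 160, 164, 181, 203, 207, 208, 206, 189, 131, 97, 95, 95, 95, 95, 96, 96, 95, 96, 105, 150, 207, 220, 209, 167, 121, 113, 119, 126, 130, 133, 135, 135, 135] [135, 135, 136, 138, 139, 139, 139, 139, 138, 138, 138, 137, 140, 150, 158, 160, 152, 136, 126, 119, 112, 103, 100, 126, 172, 201, 207, 206, 202, 187, 167, 160, 159, 157, 151, 149, 145, 141, 136, 136]
175 [114, 117, 119, 120, 117, 110, 104, 96, 96, 105, 121, 137, 149, 156, 170, 194, 205, 207, 207, 195, 153, 110, 96, 95, 94, 95, 99, 113, 135, 148, 152, 157, 161, 164, 165, 164, 161, 160, 160, 160, 161, 163, 169, 171, 171] [219, 219, 219, 220, 220, 219, 219, 219, 219, 219, 219, 219, 219, 218, 219, 219, 219, 218, 218, 217, 204, 158, 117, 139, 188, 205, 207, 206, 199, 173, 149, 139, 138, 140, 140, 139, 138, 137, 136, 135]
178 [115, 117, 118, 120, 122, 121, 119, 111, 105, 97, 94, 95, 95, 102, 125, 167, 200, 207, 207, 203, 179, 124, 97, 96, 95, 96, 111, 161, 213, 222, 222, 222, 222, 222, 221, 221, 221, 222, 223, 224, 225, 225, 225, 225, 225] [211, 209, 201, 182, 175, 175, 171,
[... 1205 characters left out ...]
 95, 95, 95, 95, 97, 163, 225, 170, 100, 99, 99, 100, 100, 100, 158, 228, 228, 228, 228, 228] [143, 148, 167, 169, 183, 225, 217, 169, 219, 168, 104, 103, 103, 102, 102, 106, 182, 226, 151, 99, 98, 97, 99, 155, 207, 206, 176, 158, 157, 158]
140 [159, 159, 159, 160, 160, 160, 160, 169, 205, 207, 180, 97, 96, 95, 97, 97, 103, 196, 221, 134, 98, 100, 100, 100, 100, 115, 219, 229, 229, 229] [226, 225, 226, 225, 225, 223, 177, 190, 184, 102, 101, 100, 99, 98, 105, 194, 222, 136, 97, 97, 98, 155, 206, 206, 171, 158, 158, 157, 157, 157]
red top row 211 [(215, np.int64(303), np.int64(347)), (230, np.int64(300), np.int64(349)), (250, np.int64(301), np.int64(349)), (270, np.int64(302), np.int64(348))]
```

Pan is now about level, but the spring load on the divider is high and the lip is near its top edge. I ease off, lower, then press and hinge again.

carry_out --hand '[0,0,0,0,0,0,0]' --pt "-0.025 0 0" --pt "-0.05 0 0" --pt "-0.065 0 0.01" --pt "-0.065 0 0.03" --pt "-0.065 0 0.05" --pt "-0.065 0 0.06" --pt "-0.065 0 0.06" --yaw '[0,0,0,0,0,0,0]'

```text
time_s: 26.05
eef_pos: [620.8, 74.2, 115.0]
eef_rot: [[-0.148, 0.989, -0.001], [0.989, 0.148, -0.0], [-0.0, -0.001, -1.0]]
wrist_force: [0.3, -2.5, -4.1]
finger_gap: 23.3
grip_force: 61.4
```

```bash
python3 - <<'E'
from h import *
w=cam('wrist')
for q in optics.masks_of('wrist','spacer0'): print('w',q['confidence'],q['bbox'])
E
```

```text
w 0.94 [264.6, 99.3, 107.5, 45.0]
w 0.86 [285.2, 45.3, 112.1, 57.0]
w 0.84 [234.2, 1.1, 111.0, 48.4]
w 0.75 [422.6, 366.8, 14.1, 10.2]
w 0.48 [64.8, 0.1, 486.4, 219.9]
```

carry_out --hand '[0,0,0,0,0,0,0,0,0]' --pt "0.02 0 0" --pt "0.03 0 -0.01" --pt "0.04 0 -0.025" --pt "0.05 0 -0.04" --pt "0.06 0 -0.055" --pt "0.067 0 -0.07" --pt "0.075 0 -0.08" --pt "0.08 0 -0.09" --pt "0.08 0 -0.09" --yaw '[0,0,0,0,0,0,0,0,0]'

```text
time_s: 27.28
eef_pos: [616.1, 105.9, 151.9]
eef_rot: [[-0.148, 0.989, -0.0], [0.989, 0.148, 0.0], [0.0, -0.0, -1.0]]
wrist_force: [-0.6, -3.5, -2.4]
finger_gap: 23.1
grip_force: 62.5
```

```bash
python3 - <<'E'
from h import *
w=cam('wrist'); f=w['frame']; g=cv2.cvtColor(f,cv2.COLOR_RGB2GRAY)
for q in optics.masks_of('wrist','spacer0'): print('w',q['confidence'],q['bbox'])
for q in optics.masks_of('wrist','scoop')[:2]: print('scoop',q['confidence'],q['bbox'])
print([int(v) for v in g[150:215:2,280]])
E
```

```text
w 0.9 [273.5, 145.2, 94.1, 38.9]
w 0.74 [254.4, 64.6, 87.7, 42.6]
w 0.68 [292.0, 102.5, 92.3, 44.2]
scoop 0.73 [89.6, 171.6, 71.1, 59.3]
scoop 0.71 [244.0, 68.8, 164.3, 269.7]
[229, 233, 233, 234, 234, 234, 235, 234, 233, 233, 232, 232, 231, 227, 220, 206, 182, 158, 164, 165, 179, 230, 221, 137, 125, 151, 160, 161, 161, 160, 160, 142, 104]
```

The scoop is tipped nose-down with the rollers held by the divider. Backing off opens the gap so they drop.

carry_out --hand '[0,0,0,0,0,0,0,0,0,0]' --pt "-0.015 0 0" --pt "-0.03 0 0" --pt "-0.045 0 0" --pt "-0.06 0 0" --pt "-0.075 0 0" --pt "-0.09 0 0" --pt "-0.105 0 0" --pt "-0.12 0 0" --pt "-0.12 0 0" --pt "-0.12 0 0" --yaw '[0,0,0,0,0,0,0,0,0,0]'

```text
time_s: 28.68
eef_pos: [623.5, 58.1, 151.7]
eef_rot: [[-0.148, 0.989, -0.0], [0.989, 0.148, 0.0], [0.0, -0.0, -1.0]]
wrist_force: [0.3, -0.7, -2.7]
finger_gap: 23.4
grip_force: 62.6
```

```bash
python3 - <<'E'
from h import *
w=cam('wrist'); f=w['frame']; g=cv2.cvtColor(f,cv2.COLOR_RGB2GRAY)
for q in optics.masks_of('wrist','spacer0'): print('w',q['confidence'],q['bbox'])
for q in optics.masks_of('wrist','scoop')[:2]: print('scoop',q['confidence'],q['bbox'])
cam('top');print([(q['confidence'],q['bbox']) for q in optics.masks_of('top','spacer0')])
for r in range(0,200,12): print(r,g[r,230:410:10].tolist())
E
```

```text
w 0.91 [275.9, 36.2, 91.3, 44.1]
w 0.82 [292.6, 0.0, 94.5, 39.5]
w 0.73 [78.0, 128.9, 73.6, 62.4]
w 0.69 [260.2, 4.6, 32.7, 41.0]
w 0.16 [246.4, 71.9, 161.6, 265.6]
scoop 0.87 [244.7, 69.5, 162.8, 266.4]
[(0.65, [286.7, 180.0, 9.7, 16.6]), (0.62, [279.6, 194.5, 7.5, 9.1]), (0.59, [397.2, 145.8, 15.5, 11.9]), (0.53, [277.0, 176.1, 7.3, 19.4]), (0.4, [433.3, 174.7, 17.7, 5.2])]
0 [78, 78, 80, 80, 82, 82, 83, 188, 188, 187, 187, 187, 185, 184, 184, 182, 86, 85]
12 [86, 154, 156, 178, 180, 182, 182, 210, 186, 206, 188, 193, 188, 188, 188, 188, 157, 156]
24 [83, 155, 156, 180, 188, 188, 188, 170, 172, 174, 176, 177, 178, 178, 180, 176, 157, 155]
36 [83, 155, 155, 157, 156, 225, 226, 225, 226, 226, 225, 225, 225, 224, 145, 143, 157, 156]
48 [84, 155, 156, 157, 158, 232, 232, 232, 232, 232, 232, 232, 232, 232, 160, 159, 157, 156]
60 [86, 155, 156, 158, 158, 228, 228, 228, 228, 228, 229, 228, 228, 228, 160, 159, 158, 157]
72 [91, 157, 157, 214, 230, 158, 159, 160, 161, 161, 162, 162, 162, 162, 230, 229, 221, 157]
84 [93, 164, 157, 222, 229, 175, 156, 155, 156, 155, 155, 154, 155, 220, 229, 2
[... 159 characters left out ...]
, 232, 231, 231, 231, 231, 230, 122, 175]
120 [95, 129, 192, 121, 231, 232, 232, 233, 233, 233, 232, 232, 232, 231, 231, 231, 116, 164]
132 [96, 100, 171, 128, 231, 231, 232, 232, 232, 233, 233, 232, 232, 232, 231, 231, 146, 147]
144 [96, 98, 154, 140, 231, 232, 232, 232, 232, 232, 233, 232, 232, 232, 231, 231, 134, 133]
156 [95, 97, 135, 147, 230, 231, 232, 232, 232, 232, 232, 232, 232, 231, 232, 231, 152, 121]
168 [111, 114, 120, 162, 231, 231, 232, 232, 232, 232, 233, 232, 232, 232, 232, 231, 190, 112]
180 [179, 182, 108, 172, 231, 231, 232, 232, 232, 232, 232, 232, 232, 232, 232, 232, 152, 106]
192 [125, 139, 216, 226, 231, 231, 231, 231, 130, 128, 128, 131, 231, 231, 231, 231, 227, 216]
```

Two are off the pan and one still sits on its front, because the gap is filled. I back off and rise further.

carry_out --hand '[0,0,0,0,0,0,0,0]' --pt "-0.01 0 -0.01" --pt "-0.025 0 -0.02" --pt "-0.04 0 -0.025" --pt "-0.055 0 -0.025" --pt "-0.07 0 -0.025" --pt "-0.08 0 -0.025" --pt "-0.08 0 -0.025" --pt "-0.08 0 -0.025" --yaw '[0,0,0,0,0,0,0,0]'

```text
time_s: 29.92
eef_pos: [628.2, 26.7, 161.6]
eef_rot: [[-0.148, 0.989, -0.0], [0.989, 0.148, 0.0], [0.0, -0.0, -1.0]]
wrist_force: [-0.0, 1.5, -2.4]
finger_gap: 23.2
grip_force: 62.5
```

```bash
cat > chk.py <<'E'
from h import *
w=cam('wrist'); S=status.observe(); R=np.array(S['eef_rot']);p=np.array(S['eef_pos'])
for q in optics.masks_of('wrist','spacer0'):
    if q['confidence']>.3: print('w',q['confidence'],q['bbox'],rect(q['pixels']))
for q in optics.masks_of('wrist','scoop')[:1]: print('scoop',q['confidence'],q['bbox'])
for n in('top','scene'):
    c=cam(n)
    for q in optics.masks_of(n,'spacer0'):
        b=rect(q['pixels']); X=plane(c,[b[0]],50)[0]; d=X[:2]-[600.5,210]; o=np.array([.1487,-.9889])
        if np.linalg.norm(d)<220: print(n,round(q['confidence'],2),b,'bay x,y',d@o-67,d@np.array([.9889,.1487]))
E
python3 chk.py
```

```text
w 0.66 [299.7, 1.0, 81.4, 40.8] ((340.0, 20.5), (41.0, 80.0), 90.0)
w 0.65 [280.4, 38.7, 76.0, 29.6] ((319.0, 52.5), (31.0, 76.0), 90.0)
w 0.52 [264.8, 0.0, 34.9, 5.3] ((283.0, 1.5), (3.0, 36.0), 90.0)
scoop 0.63 [245.3, 68.7, 161.0, 268.9]
top 0.63 ((290.82318115234375, 184.90855407714844), (16.123003005981445, 7.1780500411987305), 83.6598129272461) bay x,y -18.708012439355407 12.752464109185155
top 0.44 ((283.0, 193.0), (16.0, 8.0), 90.0) bay x,y -51.410819696814 -13.238183074644269
scene 0.63 ((353.20001220703125, 180.60000610351562), (20.57182502746582, 9.838699340820312), 26.56505012512207) bay x,y -47.83950853869756 -14.904988188655794
scene 0.6 ((358.3999938964844, 191.69998168945312), (15.652474403381348, 9.838699340820312), 26.56505012512207) bay x,y -18.155534299263365 21.032941018722532
scene 0.56 ((337.3725891113281, 203.48849487304688), (43.96348571777344, 25.747037887573242), 14.620875358581543) bay x,y 55.40133279190471 -12.83882456266025
```

carry_out --hand '[0,0,0,0,0,0,0,0,0,0,0,0]' --pt "0 0 -0.04" --pt "-0.02 0 -0.1" --pt "-0.1 0 -0.12" --pt "-0.2 -0.05 -0.12" --pt "-0.3 -0.15 -0.12" --pt "-0.38 -0.25 -0.12" --pt "-0.45 -0.35 -0.12" --pt "-0.5 -0.45 -0.12" --pt "-0.55 -0.55 -0.12" --pt "-0.59 -0.64 -0.12" --pt "-0.59 -0.662 -0.12" --pt "-0.59 -0.662 -0.12" --yaw '[0,0,0,0,0,0,0,0,0,0,0,0]'

```text
time_s: 31.78
eef_pos: [401.6, -246.0, 210.6]
eef_rot: [[-0.147, 0.989, 0.002], [0.989, 0.147, 0.0], [0.0, 0.002, -1.0]]
wrist_force: [0.8, 0.3, -1.8]
finger_gap: 22.8
grip_force: 62.6
```

```bash
python3 chk.py; python3 - <<'E'
from h import *
w=cam('wrist'); f=w['frame']; g=cv2.cvtColor(f,cv2.COLOR_RGB2GRAY)
for r in range(0,200,20): print(r,g[r,230:410:12].tolist())
E
```

```text
w 0.91 [469.8, 283.8, 27.7, 30.1] ((483.65606689453125, 298.9951171875), (23.397415161132812, 26.2609806060791), 24.775144577026367)
w 0.64 [564.7, 204.2, 57.3, 38.6] ((593.2691650390625, 223.15380859375), (25.51620864868164, 59.630271911621094), 56.3099365234375)
scoop 0.91 [248.2, 69.2, 159.8, 267.1]
top 0.47 ((310.1158447265625, 187.0426788330078), (16.454299926757812, 8.392796516418457), 83.6598129272461) bay x,y 51.21606425731321 -5.050682519206283
top 0.41 ((283.0, 194.0), (14.0, 6.0), 90.0) bay x,y -51.89133949492436 -16.937659560682313
scene 0.67 ((355.8999938964844, 190.69998168945312), (20.124608993530273, 9.391485214233398), 26.56505012512207) bay x,y -17.39813648518487 12.337123850821722
scene 0.63 ((353.3000183105469, 180.39999389648438), (17.8885440826416, 7.602630138397217), 26.56505012512207) bay x,y -48.7138444043464 -15.02980865331427
scene 0.4 ((341.8999938964844, 201.20001220703125), (16.099689483642578, 4.0249223709106445), 26.56505012512207) bay x,y 40.62028559229253 -5.17975763090317
0 [119, 125, 118, 131, 127, 120, 119, 123, 126, 131, 126, 131, 131, 130, 132]
20 [120, 125, 117, 129, 128, 129, 115, 128, 127, 127, 125, 123, 139, 135, 127]
40 [122, 127, 120, 125, 128, 129, 118, 131, 129, 127, 133, 123, 135, 132, 128]
60 [122, 129, 122, 123, 125, 127, 126, 132, 136, 138, 137, 127, 130, 137, 134]
80 [121, 131, 129, 230, 230, 231, 231, 231, 231, 231, 231, 230, 230, 229, 136]
100 [113, 133, 100, 230, 231, 231, 231, 231, 232, 231, 232, 231, 230, 229, 104]
120 [117, 133, 101, 231, 232, 232, 233, 233, 233, 233, 232, 232, 231, 220, 101]
140 [120, 133, 102, 231, 232, 232, 233, 233, 233, 233, 233, 232, 232, 229, 101]
160 [125, 127, 102, 231, 232, 233, 233, 233, 233, 233, 233, 232, 232, 229, 100]
180 [127, 123, 101, 231, 231, 232, 232, 232, 232, 232, 232, 232, 231, 230, 98]
```

Pan is empty and all three spacers are seen in the bay, at bay x of about −50, −17 and +45. Now I set the scoop down; pressing the lip on the counter levels it.

carry_out --hand '[0,0,0,0,0,0,0,0,0,0,0,0]' --pt "0 0 0.1" --pt "0 0 0.2" --pt "0 0 0.27" --pt "0 0 0.29" --pt "0 0 0.31" --pt "0 0 0.33" --pt "0 0 0.35" --pt "0 0 0.37" --pt "0 0 0.39" --pt "0 0 0.405" --pt "0 0 0.415" --pt "0 0 0.415" --yaw '[0,0,0,0,0,0,0,0,0,0,0,0]'

```text
time_s: 33.67
eef_pos: [403.4, -247.9, 45.4]
eef_rot: [[-0.147, 0.989, 0.005], [0.989, 0.147, -0.003], [-0.003, 0.004, -1.0]]
wrist_force: [1.4, -3.5, 3.7]
finger_gap: 23.2
grip_force: 62.5
```

carry_out --hand '[0,0,0]' --pt "0 0 0.004" --pt "0 0 0.008" --pt "0 0 0.008" --yaw '[0,0,0]'

```text
time_s: 34.05
eef_pos: [402.7, -247.2, 41.7]
eef_rot: [[-0.147, 0.989, 0.003], [0.989, 0.147, -0.002], [-0.002, 0.003, -1.0]]
wrist_force: [1.8, -3.5, 4.8]
finger_gap: 22.9
grip_force: 62.7
```

carry_out --hand '[0.3,0.5,1,1,1,1,1,1,1]' --pt "0 0 0" --pt "0 0 0" --pt "0 0 0" --pt "0 0 0" --pt "0 0 0" --pt "0 0 -0.1" --pt "0 0 -0.25" --pt "0 0 -0.4" --pt "0 0 -0.45" --yaw '[0,0,0,0,0,0,0,0,0]'

```text
time_s: 35.17
eef_pos: [402.5, -246.9, 223.8]
eef_rot: [[-0.147, 0.989, 0.006], [0.989, 0.147, -0.001], [-0.002, 0.005, -1.0]]
wrist_force: [-0.1, 0.5, -0.5]
finger_gap: 85.6
grip_force: 0.0
```

```bash
python3 chk.py; python3 - <<'E'
from h import *
np.set_printoptions(precision=1,suppress=True)
w=cam('wrist'); f=w['frame'].astype(int); g=cv2.cvtColor(w['frame'],cv2.COLOR_RGB2GRAY)
q=optics.masks_of('wrist','scoop')[0]; m=q['pixels']; rows=np.where(m.any(1))[0]; print(q['bbox'],rect(m))
for r in range(rows.min(),rows.max(),10): x=np.where(m[r])[0]; print(r,x.min() if len(x) else 0,x.max() if len(x) else 0)
cv2.imwrite('pics/end.png',w['frame'][:,:,::-1])
for n in ('top','scene'):
    c=cam(n)
    for l in('fan','bearing','key','pulley','wrench'):
        for q in optics.masks_of(n,l)[:1]: print(n,l,round(q['confidence'],2),np.array(rect(q['pixels'])[0]))
    h=cv2.cvtColor(c['frame'],cv2.COLOR_RGB2HSV); mm=cv2.inRange(h,(22,150,90),(34,255,255)); k,l,st,ce=cv2.connectedComponentsWithStats(mm); j=1+np.argmax(st[1:,4])
    print(n,cv2.approxPolyN(cv2.convexHull(np.argwhere(l==j)[:,::-1].astype(np.int32)),4,ensure_convex=True).reshape(-1,2).tolist())
E
```

```text
w 0.85 [470.1, 278.7, 20.4, 20.1] ((480.4797058105469, 286.71575927734375), (24.63546371459961, 14.156575202941895), 40.91438674926758)
w 0.84 [556.7, 197.5, 52.6, 38.2] ((583.1153564453125, 218.92306518554688), (22.74271011352539, 56.30207443237305), 56.3099365234375)
scoop 0.57 [284.7, 55.7, 87.2, 187.4]
top 0.71 ((291.0, 185.0), (16.0, 8.0), 90.0) bay x,y -18.10178131079509 12.322110489143055
top 0.45 ((283.5, 194.0), (14.0, 7.0), 90.0) bay x,y -50.0539855493096 -17.193378495357692
scene 0.54 ((353.1000061035156, 179.8000030517578), (19.677400588989258, 8.497058868408203), 26.56505012512207) bay x,y -50.491743409713436 -16.79013950955926
scene 0.54 ((360.87774658203125, 182.91400146484375), (96.3797378540039, 85.00471496582031), 19.179006576538086) bay x,y -52.68036862593584 10.865887054042757
scene 0.52 ((341.4000244140625, 201.2000274658203), (16.994115829467773, 2.683281421661377), 26.56505012512207) bay x,y 41.439280202603456 -6.513726850209659
scene 0.45 ((356.1000061035156, 190.8000030517578), (20.57182502746582, 9.391485214233398), 26.56505012512207) bay x,y -17.390692742104882 13.072480156385101
[286.0, 56.1, 87.3, 189.0] ((327.9999694824219, 149.49998474121094), (89.99998474121094, 184.99996948242188), 0.0)
57 286 369
67 286 369
77 287 369
87 284 372
97 284 372
107 284 371
117 285 371
127 285 370
137 286 370
147 317 338
157 317 338
167 317 338
177 317 338
187 317 338
197 317 338
207 317 338
217 317 337
227 317 337
237 317 337
top fan 0.9 [335.5 147.5]
top bearing 0.52 [321.  243.5]
top key 0.51 [373.4 150.8]
top pulley 0.85 [208.  204.5]
top [[281, 211], [276, 169], [312, 163], [317, 206]]
scene fan 0.95 [360.8 262.8]
scene bearing 0.55 [283.5 186. ]
scene key 0.69 [325.9 295. ]
scene pulley 0.57 [392.5 132. ]
scene wrench 0.64 [365.5 114.9]
scene [[360, 222], [313, 198], [339, 165], [384, 185]]
```

```bash
python3 -c "
from bench import manip; print(manip.sign_off())"
```

```text
the job is handed in; nothing more can be done
None
```

Job handed in (no verdict came back): the last camera checks showed the turntable at its stop, all three spacers in the yellow bay, the fan, bearing, key, pulley and wrench where they were, and the scoop released on bare counter, its level checked only roughly from one wrist view.

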